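# Close up the tile curing oven

## Task

The curing oven is loaded but not closed up. First lift the red paint pot out of the door's way and stand it upright, wholly on the round cork coaster; then, with the door still wide open, push the tile tray fully home against its stop inside the oven; last, push the door shut without slamming it until it clicks onto its catch and stays fully shut. Do not disturb the crate, the bottle, the tile stack or the cup.

Things in the scene. Friction and masses are not known exactly. Their poses are not given: they have to be found in the camera images.
- oven: Blue benchtop curing oven, fixed, 220 x 220 mm, 130 mm high. Origin: centre of its underside, on the bench. x points level from front to back, y to the left seen facing the front, z up. Open front plane at x = -110 mm; opening y = -83 to 83, z = 45 to 120 mm; chamber floor 45 mm above the bench, rear stop at x = +48 mm. The roof (z 120 to 130) begins at the front plane.
- door (a joint): Angle of the grey door with amber window about a vertical hinge at the oven's x = -110, y = -110 mm: 0 = shut, grows as it opens (anticlockwise from above) to 1.9 rad. It stays where left. Below about 0.07 rad a sprung catch resists (about 5 N at the free edge); past 0.025 it snaps the door in and holds it at 0.
- door_hinge (a point): Point on the hinge axis at the door's top edge, 118 mm above the bench. Axes turn with the door: y from hinge to free edge, x from outer to inner face (closing direction), z up; parallel to the oven's when shut. Door: 210 mm wide, inner rim at x = 0, outer face at x = -22 mm, 30 to 118 mm above the bench. A nub for the catch stands 15 mm out of the inner side, 185 mm from the hinge.
- door_push (a point): Point on the door's flat outer face (the one to push on), 150 mm from the hinge, 90 mm above the bench; axes as for door_hinge.
- tray: Loose wooden tray, 16 tiles fixed in it, 160 (x) by 150 mm, 0.55 kg, on the chamber floor, sticking out of the front. Origin: centre of its underside; x points into the oven. Front board 8 mm thick, 45 mm tall (top 90 mm above the bench), outer face at x = -80 mm; other sides 22 mm high. At its stop its origin is at oven x = -32 mm, the board 2 mm proud of the front; the hollow door clears it.
- pot: Loose, closed red paint pot with a white cap, upright cylinder of 44 mm diameter, 85 mm high, about 0.16 kg. Origin: centre of its underside; z up. It stands on the bench in the path of the door.
- coaster: Round cork coaster fixed to the bench, 100 mm diameter, 4 mm thick. Origin: centre of its underside.
- crate: Bystander: small open plywood crate of tiles, 70 x 110 mm, 45 mm high, standing by the hinge side of the oven. Origin: centre of its underside.
- thinner: Bystander: green glass bottle, 50 mm diameter, 110 mm high, standing just beyond the door's swing. Origin: centre of its underside.
- stack: Bystander: stack of three tiles held together, 26 x 36 mm, 60 mm high, near the coaster. Origin: centre of its underside.
- cup: Bystander: blue ceramic cup, 72 mm rim diameter, 80 mm high, near the coaster. Origin: centre of its underside.
There are look-alikes about, which are no part of the job. Leave any blue or pink look-alike of the pot alone.

How it is judged:
By the outcome, as a careful person would: the job done as asked, in the order asked, and still so for the second after the job is handed in, with the robot touching nothing.
It also fails if it takes over 67 s, if anything falls off the work surface, if the arm or the gripper's body presses on something with over 40 N, if the wrist force passes 120 N, or if a joint passes its speed limit or range.

## Robot

A 7-joint arm with a two-finger parallel gripper is mounted at the origin on the work surface. World frame = base frame: x ahead of the robot, y to its left, z up, the work surface at z = 0. Lengths are in m, angles in rad, forces in N, time in s.
With the tool pointing down it reaches from about 0.375 to 0.925 m from the base axis. Payload 3.1 kg.
Tool frame: the origin (TCP) lies at the very end of the fingers, on their centre line; the grasp point (between the pads) lies 19 mm behind it; z points along the fingers, y is the line along which they close (so a half turn about z gives the same grasp; the last joint's range is limited). The gripper opens to 85 mm and grips with 20 to 120 N. Pads are 22 mm wide; open, the fingers measure 114 mm over their backs; the gripper's body (76 mm by 85 mm) begins 54 mm behind the grasp point. The pads swing forward as they close: fully open they stand 13 mm farther back than shut.
Start: joints at [1.085, 0.383, 0.044, 1.598, -0.018, 1.161, -0.05], TCP at [0.246, -0.602, 0.231] pointing down, gripper open.
Joint ranges: [-2.61, 2.61], [-0.41, 2.15], [-1.48, 1.57], [0, 2.5], [-1.57, 4.71], [0.05, 1.97], [-2.85, 2.85]. Speed limits (rad/s): [2.79, 2.79, 3.14, 3.14, 3.14, 3.14, 3.14].

## Interface

Orientations are given as [roll, pitch, yaw] about the fixed x, y, z axes, in that order (R = Rz(yaw) Ry(pitch) Rx(roll)).
In Python, from rig import * gives the robot as it stands.
- The arm moves only by the shell command python3 -m inch 'ROWS' [OPENING] [FORCE]. ROWS is JSON, a list of rows, each a list of 4 numbers: the shift along the tool's x, y, z in units of 25 mm (1.0 is 25 mm), then the turn about the tool's z in units of 8 degrees (1.0 is 8 degrees). A call has 1 to 10 rows; each row is the pose to reach, as a shift and turn from the pose commanded when the call began, along the tool's axes at that moment; what a row does not reach only later rows make up. A row lasts 1/10 s, in which the tool goes at most 50 mm and 8.59 degrees, less where a joint would pass 70% of its speed; a pose out of reach is approached as far as the arm can. A call with a gripper value outside its range is refused whole. OPENING is the opening, from 0 (shut) to 1 (fully open), set as the call begins (- or left out, the last holds). The fingers move at their own pace and stop on an object; FORCE is the grip in N (left out, the last holds). Time passes only in rows, so rows that repeat a pose let the fingers close. It gives the time, the measured TCP pose, the force, the opening and the grip force at its end, in the units of the state.
- state(): the state, without advancing time (a new reading comes with each control period).
- grab_frame(name): name is "scene" or "top" or "wrist"; returns (picture, depth): 420x560x3 uint8, red, green, blue; 420x560 float32, m along the optical axis (not along the pixel's ray), 0 where there is no reading.
- camera_params(name): a dict with "camera_matrix" (3x3 intrinsics, pixels), "extrinsics" (4x4, takes a point from world to camera coordinates). Camera axes: x right, y up, looking along -z (the intrinsics and any distortion apply to the point x, -y, -z); pixel columns grow to the right and rows downward; lengths in m; the calibration is good to about 2 mm. A picture is of the moment at which its call begins: read the wrist's pose just before it. camera_params takes no time and is no camera call; for the wrist camera it gives the pose at the moment of the call.
- hand_in(): hands the job in; it is judged then, once.
The state is a dict: "time": time; "joints": joint angles; "joint_vel": joint speeds; "effort": joint torques, N m; "position": TCP position; "ee_rot": TCP orientation; "contact_force": force on the tool from outside, world axes, zero at the start; "ft_torque": the same for the moment, N m; "gripper_width": finger opening in m; "finger_force": force on a finger pad.
Only numpy, scipy, OpenCV 4.12 (cv2) and the standard library are available. Lean on these libraries where they do the work, as an engineer would, in place of code of your own. Each camera call takes 0.05 s, during which the arm holds its last target. There are 200 camera calls.

## Working session

There is one attempt and no reset: what is moved stays moved. The work goes in short steps, Python scripts to look and compute and a shell command to move; the robot and the scene stay as the last step left them, time stands still between calls to the robot, and variables do not carry over. Pictures are saved under pics/ and viewed, at most 10 in all, crops included, and the job is handed in when it is done.

```bash
mkdir -p pics; cat > h.py <<'E'
from rig import *
import numpy as np, cv2
def shot(name,f=None):
    p=camera_params(name); im,d=grab_frame(name)
    if f: cv2.imwrite('pics/'+f,im[:,:,::-1])
    K=np.array(p['camera_matrix']);E=np.array(p['extrinsics'])
    v,u=np.mgrid[:420,:560]
    pc=np.stack([(u-K[0,2])/K[0,0]*d,-(v-K[1,2])/K[1,1]*d,-d],-1)
    W=(pc-E[:3,3])@E[:3,:3]
    W[d==0]=np.nan
    return im,d,W,p
E
python3 - <<'E'
from h import *
for n in ('top','scene'):
    im,d,W,p=shot(n,n+'1.png'); np.savez('/tmp/'+n,im=im,d=d,W=W)
    print({k:(np.round(v,3).tolist() if k!='x' else 0) for k,v in p.items()})
print(state())
E
```

```text
{'camera_matrix': [[432.084, 0.0, 274.409], [0.0, 432.084, 207.937], [0.0, 0.0, 1.0]], 'extrinsics': [[-0.019, -0.999, -0.041, 0.135], [0.99, -0.024, 0.136, -0.601], [-0.137, -0.038, 0.99, -0.864], [0.0, 0.0, 0.0, 1.0]]}
{'camera_matrix': [[435.255, 0.0, 274.935], [0.0, 435.255, 213.312], [0.0, 0.0, 1.0]], 'extrinsics': [[-0.282, 0.96, -0.006, 0.046], [-0.828, -0.24, 0.507, 0.469], [0.485, 0.148, 0.862, -1.378], [0.0, 0.0, 0.0, 1.0]]}
{'time': 0.1, 'joints': array([ 1.08519263,  0.38374302,  0.04381982,  1.599428  , -0.01789761,
        1.16116688, -0.04991729]), 'joint_vel': array([-0.00090682, -0.00396895, -0.00031432, -0.00382165,  0.00097644,
       -0.00231319,  0.00058993]), 'effort': array([ 2.98078834e-03, -4.34728289e+01,  1.02941707e+00, -2.50454378e+01,
        1.08559651e-02,  5.48643846e-03,  1.51725101e-05]), 'position': array([ 0.24548894, -0.60094332,  0.23001397]), 'ee_rot': array([-3.13924249e+00,  1.18818463e-04,  3.87882776e-01]), 'contact_force': array([-0.19757012, -0.45294338, -0.36052469]), 'ft_torque': array([-0.07409468,  0.01535887, -0.03396492]), 'finger_force': 0.0, 'gripper_width': 0.08513409581041978}
```

View pics/top1.png

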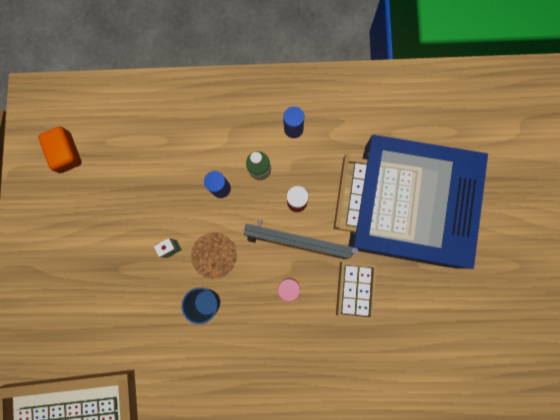

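View pics/scene1.png

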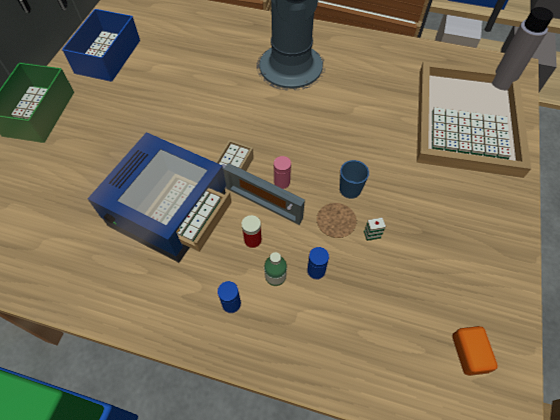

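Top view: pot with white cap at (297,198) by the tray board; look-alikes are blue (214,183), (293,120) and pink (289,290). Coaster (214,255), stack (167,247), cup (200,306), bottle (258,163), crate (356,290), door from hinge (353,252) to free edge (245,232). The scene view shows a red body under the white cap at (252,232), so that is the pot; I'll confirm in a crop.

```bash
python3 - <<'E'
from h import *
T=np.load('/tmp/top.npz');S=np.load('/tmp/scene.npz')
W=T['W'];im=T['im'].astype(int)
c=cv2.resize(S['im'][190:300,200:350],None,fx=4,fy=4,interpolation=cv2.INTER_CUBIC);cv2.imwrite('pics/crop1.png',c[:,:,::-1])
def circ(name,box,zlo,zhi):
    v0,v1,u0,u1=box; P=W[v0:v1,u0:u1].reshape(-1,3)
    P=P[(P[:,2]>zlo)&(P[:,2]<zhi)]
    if len(P)<5: print(name,'none');return
    (x,y),r=cv2.minEnclosingCircle(P[:,:2].astype(np.float32))
    print(name,len(P),'mec',round(x,4),round(y,4),'r',round(r,4),'med',np.round(np.median(P,0),4))
circ('pot',(180,220,280,315),.078,.095)
circ('bottle',(145,185,240,275),.03,.07)
circ('bottletop',(145,185,240,275),.09,.12)
circ('blue1',(165,205,200,235),.075,.095)
circ('pink',(272,306,272,306),.06,.095)
circ('cup',(280,330,175,225),.07,.09)
circ('stack',(230,262,150,184),.052,.07)
circ('crate',(260,325,330,380),.03,.06)
# coaster by colour
h=cv2.cvtColor(T['im'],cv2.COLOR_RGB2HSV)
P=W[225:285,185:242].reshape(-1,3);C=h[225:285,185:242].reshape(-1,3)
m=(P[:,2]>.0022)&(P[:,2]<.008)
(x,y),r=cv2.minEnclosingCircle(P[m][:,:2].astype(np.float32));print('coaster z',m.sum(),x,y,r,np.median(P[m],0))
# oven roof
R=W[120:280,330:500].reshape(-1,3);m=(R[:,2]>.122)&(R[:,2]<.14)
b=cv2.minAreaRect(R[m][:,:2].astype(np.float32));print('roof',b,np.median(R[m,2]))
print(np.round(cv2.boxPoints(b),4).tolist())
# door top
R=W[210:275,235:365].reshape(-1,3);m=(R[:,2]>.108)&(R[:,2]<.123)
b=cv2.minAreaRect(R[m][:,:2].astype(np.float32));print('door',b,m.sum());print(np.round(cv2.boxPoints(b),4).tolist())
# tray board
R=W[145:245,325:372].reshape(-1,3);m=(R[:,2]>.082)&(R[:,2]<.097)
b=cv2.minAreaRect(R[m][:,:2].astype(np.float32));print('board',b,m.sum());print(np.round(cv2.boxPoints(b),4).tolist())
E
```

```text
pot 369 mec 0.6219 0.0743 r 0.022 med [0.6213 0.0745 0.0856]
bottle 138 mec 0.6976 0.1544 r 0.0251 med [0.6789 0.1475 0.0555]
bottletop 131 mec 0.6986 0.1541 r 0.0123 med [0.6962 0.1541 0.11  ]
blue1 370 mec 0.6577 0.2423 r 0.0224 med [0.6567 0.2421 0.0855]
pink 402 mec 0.4375 0.0958 r 0.022 med [0.4379 0.0953 0.0858]
cup 298 mec 0.4098 0.2726 r 0.0362 med [0.4071 0.2807 0.08  ]
stack 234 mec 0.5262 0.3507 r 0.0212 med [0.5262 0.3504 0.0604]
crate 1762 mec 0.4314 -0.0423 r 0.0645 med [ 0.4313 -0.0426  0.0423]
coaster z 1806 0.5113754272460938 0.26011353731155396 0.08808673918247223 [0.51070691 0.25852023 0.00447099]
roof ((0.5961875319480896, -0.1482711136341095), (0.23742881417274475, 0.23781423270702362), 78.41371154785156) 0.1300603541129367
[[0.45590001344680786, -0.24070000648498535], [0.6887999773025513, -0.28839999437332153], [0.7365000247955322, -0.05590000003576279], [0.5034999847412109, -0.008100000210106373]]
door ((0.5355621576309204, 0.06647301465272903), (0.08704444766044617, 0.22197960317134857), 3.301978349685669) 1361
[[0.48570001125335693, 0.17479999363422394], [0.4984999895095825, -0.046799998730421066], [0.5853999853134155, -0.04179999977350235], [0.5726000070571899, 0.17980000376701355]]
board ((0.6259598731994629, -0.029302500188350677), (0.04322723671793938, 0.20117110013961792), 77.86491394042969) 346
[[0.5231000185012817, -0.02930000051856041], [0.7197999954223633, -0.07159999758005142], [0.7287999987602234, -0.02930000051856041], [0.5321999788284302, 0.013000000268220901]]
```

View pics/crop1.png

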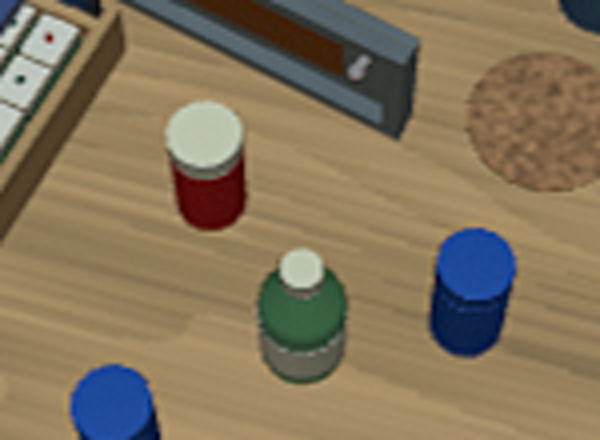

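Crop confirms: red body with white cap in the middle is the pot; bottle is green, the others blue. Now I'll refine oven, door and tray.

```bash
cat > fit.py <<'E'
from h import *
from scipy.optimize import least_squares
T=np.load('/tmp/top.npz')
W=T['W']
def clean(box,zlo,zhi,k=3):
    v0,v1,u0,u1=box;m=np.zeros(W.shape[:2],np.uint8)
    m[v0:v1,u0:u1]=((W[v0:v1,u0:u1,2]>zlo)&(W[v0:v1,u0:u1,2]<zhi))
    m=cv2.morphologyEx(m,cv2.MORPH_OPEN,np.ones((k,k),np.uint8))
    n,l,s,_=cv2.connectedComponentsWithStats(m); i=1+np.argmax(s[1:,4])
    return W[l==i][:,:2].astype(np.float32)
def rect(n,*a):
    P=clean(*a);b=cv2.minAreaRect(P);print(n,len(P),np.round(b[0],4),np.round(b[1],4),round(b[2],2),np.round(cv2.boxPoints(b),4).tolist());return P,b
rect('roof',(120,280,330,500),.126,.135,5)
rect('door',(210,275,235,365),.112,.123,3)
rect('board',(145,245,325,372),.086,.094,2)
rect('crate',(255,325,330,380),.03,.055,3)
rect('coaster',(225,285,185,242),.0025,.007,5)
rect('stack',(230,262,150,184),.055,.065,3)
E
python3 fit.py
```

```text
roof 13388 [ 0.6027 -0.1579] [0.2213 0.2211] 78.41 [[0.4722000062465668, -0.24400000274181366], [0.6887999773025513, -0.28839999437332153], [0.733299970626831, -0.07169999927282333], [0.516700029373169, -0.027300000190734863]]
door 1292 [0.5301 0.0725] [0.2192 0.0222] 76.18 [[0.49320000410079956, -0.031300000846385956], [0.5146999955177307, -0.03660000115633011], [0.5670999884605408, 0.17630000412464142], [0.5454999804496765, 0.18160000443458557]]
board 307 [nan nan] [0. 0.] 0.0 [[nan, nan], [nan, nan], [nan, nan], [nan, nan]]
crate 1691 [ 0.432  -0.0423] [0.0702 0.1101] 83.21 [[0.373199999332428, -0.0706000030040741], [0.48249998688697815, -0.0835999995470047], [0.49079999327659607, -0.013899999670684338], [0.3815000057220459, -0.0008999999845400453]]
coaster 54 [0.49   0.2535] [0.02   0.0172] 88.91 [[0.4812000095844269, 0.243599995970726], [0.4984000027179718, 0.24330000579357147], [0.49880000948905945, 0.26330000162124634], [0.48159998655319214, 0.2635999917984009]]
stack 223 [0.5266 0.3513] [0.0267 0.0365] 27.05 [[0.5063999891281128, 0.3614000082015991], [0.5230000019073486, 0.328900009393692], [0.5468000173568726, 0.3411000072956085], [0.5302000045776367, 0.3736000061035156]]
```

```bash
python3 - <<'E'
from h import *
T=np.load('/tmp/top.npz');W=T['W'];g=cv2.cvtColor(T['im'],cv2.COLOR_RGB2HSV)
c=np.array([.6027,-.1579]);X=np.array([-.201,-.980]);Y=np.array([.98,-.201])
R=W[140:250,325:372].reshape(-1,3);R=R[~np.isnan(R[:,0])]
o=np.c_[(R[:,:2]-c)@X,(R[:,:2]-c)@Y,R[:,2]]
m=(abs(o[:,2]-.09)<.006)&(o[:,0]<-.115)
q=o[m];print('board',m.sum(),np.percentile(q,[2,10,50,90,98],axis=0).round(4).tolist())
P=W[228:284,188:241].reshape(-1,3);v=g[228:284,188:241].reshape(-1,3)
m=(abs(P[:,2]-.004)<.0025)
L=cv2.cvtColor(T['im'],cv2.COLOR_RGB2LAB);print(L[255,214],L[232,235],L[270,250],L[255,205])
a=np.median(L[228:284,188:241].reshape(-1,3)[m],0);print(a)
k=(cv2.blur(L,(3,3))[225:290,185:245,0].astype(int)<95)
yy,xx=np.nonzero(k);Q=W[225:290,185:245][k];Q=Q[Q[:,2]<.01];print('coaster dark',len(Q),Q.min(0),Q.max(0),Q.mean(0))
E
```

```text
board 321 [[-0.1507, -0.0725, 0.087], [-0.1492, -0.0605, 0.0887], [-0.1457, -0.0013, 0.0906], [-0.1421, 0.0586, 0.0926], [-0.1407, 0.0716, 0.0939]]
[117 141 156] [138 135 158] [151 135 161] [129 142 159]
[120. 140. 157.]
coaster dark 3 [0.48580654 0.25886266 0.0040478 ] [0.49009228 0.25908176 0.00526535] [0.48794934 0.25896538 0.00469395]
```

```bash
python3 -m inch '[[1.5,-1.2,0.2,-0.45],[3,-2.4,0.4,-0.9],[4.5,-3.6,0.6,-1.35],[6,-4.8,0.8,-1.8],[7.5,-6,1,-2.25],[9,-7.2,1.2,-2.7],[10.5,-8.4,1.4,-3.15],[12,-9.6,1.6,-3.5],[12,-9.6,1.6,-3.5],[12,-9.6,1.6,-3.5]]' 0.75 40
cat >> h.py <<'E'
def go(x,y,z,yaw=None):
    s=state();p=np.array(s['position']);a=s['ee_rot'];ps=a[2]
    d=np.array([x,y,z])-p
    R=np.array([[np.cos(ps),np.sin(ps),0],[np.sin(ps),-np.cos(ps),0],[0,0,-1]])
    t=0 if yaw is None else -(np.degrees(np.angle(np.exp(1j*(np.radians(yaw)-ps)))))/8
    print('t',round(s['time'],2),'pos',p.round(4),'rot',np.degrees(a).round(1),'rows',(R.T@d/.025).round(2),'turn',round(t,2),'F',np.round(s['contact_force'],1),'w',round(s['gripper_width'],4))
E
python3 -c "
from h import *
go(.622,.074,.15,78.4)"
```

```text
time: 1.1
position: [0.4331, -0.2643, 0.1908]
ee_rot: [-3.14, 0.0, 0.881]
contact_force: [-0.3, -0.8, -0.2]
gripper_width: 0.0641
finger_force: 0.0
t 1.1 pos [ 0.4331 -0.2643  0.1908] rot [-179.9    0.    50.5] rows [15.25 -2.79  1.63] turn -3.49 F [-0.3 -0.8 -0.2] w 0.0641
```

```bash
python3 -m inch '[[1.7,-0.3,0,-0.4],[3.4,-0.6,0,-0.8],[5.1,-0.9,0,-1.2],[6.8,-1.2,0,-1.6],[8.5,-1.5,0,-2],[10.2,-1.8,0,-2.4],[11.9,-2.1,0,-2.8],[13.6,-2.4,0,-3.2],[15.25,-2.79,0,-3.49],[15.25,-2.79,0,-3.49]]'
python3 -m inch '[[0,0,0,0],[0,0,0,0]]'
python3 -c "
from h import *
go(.622,.074,.036,78.4)
im,d,W,p=shot('wrist','w1.png')
P=W[(abs(W[...,2]-.085)<.006)&(np.hypot(W[...,0]-.622,W[...,1]-.074)<.035)]
print(len(P),cv2.minEnclosingCircle(P[:,:2].astype(np.float32)))
"
```

```text
time: 2.1
position: [0.6247, 0.0781, 0.1914]
ee_rot: [3.141, -0.006, 1.371]
contact_force: [-0.9, 0.7, -0.7]
gripper_width: 0.064
finger_force: 0.0
time: 2.3
position: [0.623, 0.0679, 0.1906]
ee_rot: [-3.141, 0.003, 1.359]
contact_force: [-0.1, -1.7, -0.3]
gripper_width: 0.0638
finger_force: 0.0
t 2.3 pos [0.623  0.0679 0.1906] rot [-1.80e+02  1.00e-01  7.79e+01] rows [ 0.23 -0.09  6.18] turn -0.06 F [-0.1 -1.7 -0.3] w 0.0638
1935 ((0.6218925714492798, 0.0755050852894783), 0.02197175659239292)
```

```bash
python3 -m inch '[[0,0,0.5,0],[0,0,1,0],[0,0,1.5,0],[0,0,2,0],[0,0,2,0],[0,0,2,0]]'; python3 -c "
from h import *
go(.622,.075,.036,78.4)"
```

```text
time: 2.95
position: [0.6226, 0.0716, 0.1405]
ee_rot: [-3.14, 0.0, 1.364]
contact_force: [1.0, -0.9, 0.7]
gripper_width: 0.0639
finger_force: 0.0
t 2.95 pos [0.6226 0.0716 0.1405] rot [-179.9    0.    78.2] rows [ 0.13 -0.05  4.18] turn -0.03 F [ 1.  -0.9  0.7] w 0.0639
```

```bash
python3 -m inch '[[0.13,-0.05,0.6,0],[0.13,-0.05,1.2,0],[0.13,-0.05,1.8,0],[0.13,-0.05,2.4,0],[0.13,-0.05,3,0],[0.13,-0.05,3.6,0],[0.13,-0.05,4.1,0],[0.13,-0.05,4.1,0],[0.13,-0.05,4.1,0]]'
python3 -m inch '[[0,0,0,0],[0,0,0,0],[0,0,0,0],[0,0,0,0],[0,0,0,0],[0,0,0,0]]' 0.3 40
python3 -m inch '[[0,0,-0.4,0],[0,0,-1,0],[0,0,-2,0],[0,0,-3,0],[0,0,-4,0],[0,0,-5,0],[0,0,-5.5,0],[0,0,-5.5,0],[0,0,-5.5,0]]'
python3 -c "
from h import *
go(.517,.257,.19,78.4)"
```

```text
time: 3.85
position: [0.6225, 0.075, 0.0385]
ee_rot: [-3.141, -0.0, 1.364]
contact_force: [0.2, -0.1, -0.8]
gripper_width: 0.0638
finger_force: 0.0
time: 4.45
position: [0.6235, 0.0753, 0.04]
ee_rot: [3.14, -0.001, 1.364]
contact_force: [-0.4, 0.9, 4.9]
gripper_width: 0.0431
finger_force: 41.1
time: 5.35
position: [0.6219, 0.0747, 0.1756]
ee_rot: [-3.141, 0.001, 1.364]
contact_force: [-0.3, -0.0, -2.6]
gripper_width: 0.0431
finger_force: 40.9
t 5.35 pos [0.6219 0.0747 0.1756] rot [-179.9    0.    78.1] rows [ 6.27 -5.6  -0.58] turn -0.03 F [-0.3 -0.  -2.6] w 0.0431
```

```bash
python3 -m inch '[[0.4,-0.3,0,0],[1.2,-1,0,0],[2.2,-1.9,0,0],[3.2,-2.8,0,0],[4.2,-3.7,0,0],[5.2,-4.6,0,0],[5.9,-5.3,0,0],[6.27,-5.6,0,0],[6.27,-5.6,0,0],[6.27,-5.6,0,0]]'
python3 -m inch '[[0,0,0.6,0],[0,0,1.2,0],[0,0,1.8,0],[0,0,2.4,0],[0,0,3,0],[0,0,3.4,0],[0,0,3.4,0],[0,0,3.4,0]]'
python3 -c "
from h import *
go(.517,.257,.044)
im,d,W,p=shot('wrist')
P=W[(abs(W[...,2]-.0045)<.003)&(np.hypot(W[...,0]-.511,W[...,1]-.259)<.055)]
print(len(P),P.min(0),P.max(0))
shot('top','t2.png')"
```

```text
time: 6.35
position: [0.5181, 0.2558, 0.1756]
ee_rot: [-3.141, 0.002, 1.363]
contact_force: [0.7, -0.5, -1.1]
gripper_width: 0.0431
finger_force: 40.9
time: 7.15
position: [0.5178, 0.2574, 0.0912]
ee_rot: [-3.141, -0.0, 1.364]
contact_force: [0.4, -0.4, -0.3]
gripper_width: 0.0428
finger_force: 40.9
t 7.15 pos [0.5178 0.2574 0.0912] rot [-180.    -0.    78.2] rows [-0.02 -0.03  1.89] turn 0 F [ 0.4 -0.4 -0.3] w 0.0428
7523 [0.4572055  0.22213581 0.00150181] [0.56497992 0.31357802 0.00685567]
```

View pics/t2.png

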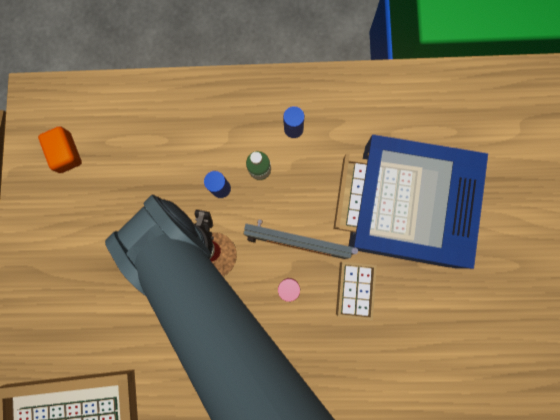

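The pot hangs above the coaster (210,250); the rest is unmoved. Lowering slowly.

```bash
python3 -m inch '[[0,0,0.4,0],[0,0,0.8,0],[0,0,1.2,0],[0,0,1.5,0],[0,0,1.65,0],[0,0,1.8,0],[0,0,1.9,0],[0,0,1.95,0],[0,0,1.95,0],[0,0,1.95,0]]'
python3 -c "
from h import *
go(.517,.257,.15)"
```

```text
time: 8.25
position: [0.5178, 0.2574, 0.044]
ee_rot: [3.141, 0.001, 1.364]
contact_force: [-3.0, -0.3, 5.5]
gripper_width: 0.0433
finger_force: 41.6
t 8.25 pos [0.5178 0.2574 0.044 ] rot [180.    0.   78.1] rows [-0.02 -0.03 -4.24] turn 0 F [-3.  -0.3  5.5] w 0.0433
```

```bash
python3 -m inch '[[0,0,0,0],[0,0,0,0],[0,0,0,0],[0,0,0,0]]' 0.7
python3 -m inch '[[0,0,-0.5,0],[0,0,-1,0],[0,0,-2,0],[0,0,-3,0],[0,0,-4,0],[0,0,-5,0],[0,0,-5.8,0],[0,0,-5.8,0],[0,0,-5.8,0]]'
python3 -c "
from h import *
go(.6391,.0195,.17,78.4)
shot('scene','s2.png')"
```

```text
time: 8.65
position: [0.5179, 0.2572, 0.0426]
ee_rot: [3.141, -0.0, 1.364]
contact_force: [-0.4, 0.0, 0.2]
gripper_width: 0.06
finger_force: 0.0
time: 9.55
position: [0.5181, 0.2574, 0.1887]
ee_rot: [3.14, -0.001, 1.364]
contact_force: [-0.2, -0.1, -0.1]
gripper_width: 0.0599
finger_force: 0.0
t 9.55 pos [0.5181 0.2574 0.1887] rot [ 1.799e+02 -1.000e-01  7.810e+01] rows [-8.32  6.69  0.75] turn -0.03 F [-0.2 -0.1 -0.1] w 0.0599
```

View pics/s2.png

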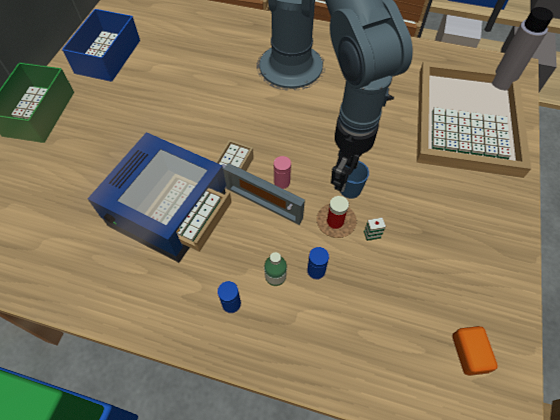

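The pot stands upright on the coaster at (338,215), coaster visible all round. Next, the tray: go above its front with closed fingers.

```bash
python3 -m inch '[[-0.5,0.4,0,0],[-1.5,1.2,0,0],[-2.7,2.2,0,0],[-3.9,3.2,0,0],[-5.1,4.1,0,0],[-6.3,5.1,0,0],[-7.5,6,0,0],[-8.32,6.69,0,0],[-8.32,6.69,0,0],[-8.32,6.69,0,0]]' 0
python3 -m inch '[[0,0,0.6,0],[0,0,1.2,0],[0,0,1.8,0],[0,0,2.4,0],[0,0,3,0],[0,0,3.6,0],[0,0,4.2,0],[0,0,4.75,0],[0,0,4.75,0],[0,0,4.75,0]]'
python3 -c "
from h import *
go(.6274,-.0374,.070,78.4)"
```

```text
time: 10.6
position: [0.638, 0.0171, 0.1859]
ee_rot: [-3.139, 0.001, 1.361]
contact_force: [-0.1, -0.1, -0.1]
gripper_width: -0.0001
finger_force: 0.0
time: 11.6
position: [0.6386, 0.0192, 0.0684]
ee_rot: [-3.141, 0.0, 1.364]
contact_force: [-0.3, -0.2, -0.0]
gripper_width: 0.0001
finger_force: 0.0
t 11.6 pos [0.6386 0.0192 0.0684] rot [-180.     0.    78.1] rows [-2.31  0.03 -0.06] turn -0.03 F [-0.3 -0.2 -0. ] w 0.0001
```

```bash
python3 -m inch '[[-0.3,0,0,0],[-0.5,0,0,0],[-0.7,0,0,0],[-0.9,0,0,0],[-1.1,0,0,0],[-1.3,0,0,0],[-1.5,0,0,0],[-1.7,0,0,0],[-1.85,0,0,0],[-2,0,0,0]]'
python3 -m inch '[[-0.05,0,0,0],[-0.1,0,0,0],[-0.15,0,0,0],[-0.2,0,0,0],[-0.25,0,0,0]]'
python3 -c "
from h import *
go(.6274,-.0374,.070,78.4)
c=np.array([.6027,-.1579]);X=np.array([-.201,-.980])
print((state()['position'][:2]-c)@X)"
```

```text
time: 12.6
position: [0.6293, -0.0276, 0.0696]
ee_rot: [3.14, -0.003, 1.365]
contact_force: [2.1, 4.3, 0.9]
gripper_width: -0.0002
finger_force: 2.7
time: 13.1
position: [0.628, -0.0336, 0.0696]
ee_rot: [3.14, -0.003, 1.365]
contact_force: [2.0, 5.7, 2.3]
gripper_width: 0.0
finger_force: 2.8
t 13.1 pos [ 0.628  -0.0336  0.0696] rot [179.9  -0.2  78.2] rows [-0.15  0.01 -0.02] turn -0.02 F [2.  5.7 2.3] w 0.0
-0.12686823536503403
```

```bash
python3 -m inch '[[-0.05,0,0,0],[-0.1,0,0,0],[-0.15,0,0,0],[-0.2,0,0,0],[-0.2,0,0,0]]'
python3 -m inch '[[-0.05,0,0,0],[-0.1,0,0,0],[-0.15,0,0,0],[-0.15,0,0,0]]'
python3 -c "
from h import *
c=np.array([.6027,-.1579]);X=np.array([-.201,-.980])
s=state();print((s['position'][:2]-c)@X,s['contact_force'])"
```

```text
time: 13.6
position: [0.6285, -0.036, 0.0697]
ee_rot: [3.137, -0.007, 1.367]
contact_force: [4.3, 7.7, -1.7]
gripper_width: -0.0001
finger_force: 4.2
time: 14.0
position: [0.6285, -0.036, 0.0697]
ee_rot: [3.136, -0.011, 1.37]
contact_force: [6.5, 12.2, -2.8]
gripper_width: 0.0003
finger_force: 2.8
-0.12465500439826463 [ 6.52597494 12.21638744 -2.80629613]
```

```bash
python3 -m inch '[[-0.1,0,0,0],[-0.2,0,0,0],[-0.25,0,0,0],[-0.25,0,0,0]]'
python3 -m inch '[[0.5,0,0,0],[1,0,0,0],[2,0,0,0],[3,0,-1,0],[3,0,-3,0],[3,0,-4.5,0],[3,0,-4.5,0],[3,0,-4.5,0]]'
python3 - <<'E'
from h import *
go(.6,0,.2)
im,d,W,p=shot('wrist','w3.png')
im,d,W,p=shot('top','t3.png')
c=np.array([.6027,-.1579]);X=np.array([-.201,-.980]);Y=np.array([.98,-.201])
def o(R):
    R=R.reshape(-1,3);R=R[~np.isnan(R[:,0])];return np.c_[(R[:,:2]-c)@X,(R[:,:2]-c)@Y,R[:,2]]
q=o(shot('wrist')[2]);q=q[(abs(q[:,2]-.09)<.006)&(q[:,0]<-.103)&(q[:,0]>-.16)&(abs(q[:,1])<.08)]
print(len(q))
for a in np.arange(-.08,.08,.02):
    r=q[(q[:,1]>a)&(q[:,1]<a+.02),0]
    if len(r)>5: print(round(a,2),len(r),np.percentile(r,[3,50,97]).round(4))
E
```

```text
time: 14.4
position: [0.628, -0.0356, 0.0702]
ee_rot: [3.136, -0.018, 1.373]
contact_force: [6.7, 20.3, -4.0]
gripper_width: -0.0001
finger_force: 0.1
time: 15.2
position: [0.6399, 0.0203, 0.1823]
ee_rot: [3.14, 0.003, 1.361]
contact_force: [-1.1, -0.3, -0.1]
gripper_width: -0.0004
finger_force: 0.0
t 15.2 pos [0.6399 0.0203 0.1823] rot [1.799e+02 1.000e-01 7.800e+01] rows [-1.13 -1.39 -0.71] turn 0 F [-1.1 -0.3 -0.1] w -0.0004
873
-0.08 87 [-0.1137 -0.1129 -0.1113]
-0.06 226 [-0.1139 -0.1121 -0.1058]
-0.04 54 [-0.1141 -0.113  -0.1074]
0.02 134 [-0.115  -0.1135 -0.107 ]
0.04 217 [-0.1152 -0.1137 -0.1072]
0.06 155 [-0.1154 -0.1142 -0.1085]
```

View pics/t3.png

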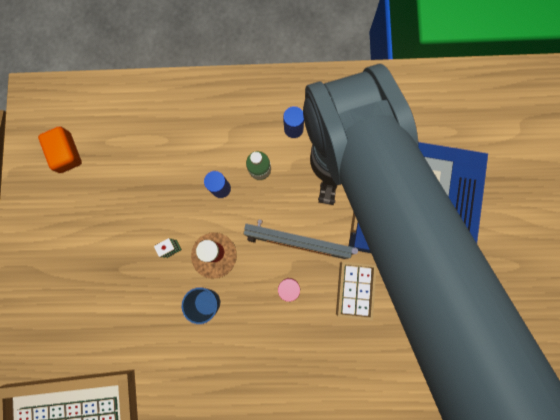

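```bash
python3 - <<'E'
from h import *
c=np.array([.6027,-.1579]);X=np.array([-.201,-.980]);Y=np.array([.98,-.201])
R=shot('wrist')[2].reshape(-1,3);R=R[~np.isnan(R[:,0])];q=np.c_[(R[:,:2]-c)@X,(R[:,:2]-c)@Y,R[:,2]]
for z,lo in ((.13,-.13),(.09,-.16)):
  for a in np.arange(-.1,.1,.025):
    r=q[(abs(q[:,2]-z)<.005)&(q[:,0]>lo)&(q[:,0]<-.06)&(q[:,1]>a)&(q[:,1]<a+.025),0]
    if len(r)>5: print(z,round(a,3),len(r),np.percentile(r,[1,3]).round(4),r.max().round(4))
E
```

```text
0.13 -0.1 164 [-0.0954 -0.0948] -0.0768
0.13 -0.075 63 [-0.099  -0.0984] -0.0886
0.13 -0.025 225 [-0.1031 -0.1024] -0.0777
0.13 -0.0 26 [-0.0973 -0.0965] -0.0779
0.13 0.05 134 [-0.0984 -0.0973] -0.0827
0.13 0.075 114 [-0.1122 -0.1118] -0.0763
0.09 -0.1 134 [-0.1117 -0.1116] -0.1052
0.09 -0.075 154 [-0.1139 -0.1138] -0.1054
0.09 -0.05 157 [-0.114  -0.1139] -0.1053
0.09 0.025 249 [-0.1151 -0.115 ] -0.1059
0.09 0.05 206 [-0.1158 -0.1156] -0.1075
0.09 0.075 164 [-0.1125 -0.112 ] -0.1016
```

Tray is at its stop within a mm or so, with the +y side perhaps 1.3 mm proud; I'll nudge that side too.

```bash
python3 -m inch '[[0,0.7,0.3,0],[0,1.4,1,0],[0,2,2,0],[0,2,3,0],[0,2,4,0],[0,2,4.5,0],[0,2,4.5,0],[-1,2,4.5,0],[-1.8,2,4.5,0],[-2.1,2,4.5,0]]'
python3 -m inch '[[-0.1,0,0,0],[-0.2,0,0,0],[-0.3,0,0,0],[-0.4,0,0,0],[-0.5,0,0,0],[-0.5,0,0,0]]'
python3 -c "
from h import *
c=np.array([.6027,-.1579]);X=np.array([-.201,-.980])
s=state();print((s['position'][:2]-c)@X,s['contact_force'],s['position'])"
```

```text
time: 16.4
position: [0.6779, -0.044, 0.0697]
ee_rot: [3.14, 0.003, 1.359]
contact_force: [0.3, -1.0, -0.7]
gripper_width: -0.0
finger_force: 0.0
time: 17.0
position: [0.6765, -0.0458, 0.0694]
ee_rot: [3.139, -0.006, 1.368]
contact_force: [2.9, 4.8, -1.3]
gripper_width: -0.0001
finger_force: 1.2
-0.1246630627897712 [ 2.89481524  4.83552451 -1.31117223] [ 0.67653833 -0.04583719  0.06937571]
```

```bash
python3 -m inch '[[-0.1,0,0,0],[-0.2,0,0,0],[-0.3,0,0,0],[-0.4,0,0,0],[-0.4,0,0,0]]'
python3 -c "
from h import *
c=np.array([.6027,-.1579]);X=np.array([-.201,-.980])
s=state();print((s['position'][:2]-c)@X,s['contact_force'],s['position'])"
```

```text
time: 17.5
position: [0.6761, -0.0454, 0.0699]
ee_rot: [3.138, -0.018, 1.373]
contact_force: [5.9, 15.1, -3.8]
gripper_width: -0.0007
finger_force: 0.0
-0.1250353551469002 [ 5.89625677 15.14918496 -3.80891439] [ 0.67611089 -0.04536963  0.06988772]
```

Both sides bear on the stop at the same depth: tray is home. Retreat and go behind the door.

```bash
python3 -m inch '[[1,0,0,0],[2,0,-0.5,0],[2,0,-2,0],[2,0,-4,0],[2,0,-4.8,0],[2,0,-4.8,0],[2,0,-4.8,0]]'
python3 - <<'E'
from h import *
go(.4999,.141,.19,76.2)
shot('top'); 
T=shot('top')[2]
import numpy as np
m=(T[...,2]>.112)&(T[...,2]<.123); m[:210]=0;m[275:]=0;m[:,:235]=0;m[:,365:]=0
P=T[m][:,:2].astype(np.float32);P=P[P[:,0]<.6];b=cv2.minAreaRect(P);print(b)
E
```

```text
time: 18.2
position: [0.6831, -0.0121, 0.189]
ee_rot: [3.141, 0.001, 1.364]
contact_force: [-0.2, 1.3, 0.3]
gripper_width: -0.0001
finger_force: 0.0
t 18.2 pos [ 0.6831 -0.0121  0.189 ] rot [180.    0.   78.2] rows [ 4.49 -8.43 -0.04] turn 0.24 F [-0.2  1.3  0.3] w -0.0001
((0.5324628353118896, 0.06523126363754272), (0.0862337201833725, 0.22302713990211487), 5.188265800476074)
```

```bash
python3 -m inch '[[0.4,-0.8,0,0],[1,-1.9,0,0],[1.6,-3,0,0],[2.2,-4.2,0,0],[2.8,-5.3,0,0],[3.4,-6.4,0,0],[4,-7.5,0,0.2],[4.49,-8.43,0,0.24],[4.49,-8.43,0,0.24],[4.49,-8.43,0,0.24]]'
python3 -m inch '[[0,0,0,0],[0,0,0.6,0],[0,0,1.2,0],[0,0,1.8,0],[0,0,2.4,0],[0,0,3,0],[0,0,3.6,0],[0,0,4.2,0],[0,0,4.4,0],[0,0,4.4,0]]'
cat >> h.py <<'E'
def door(th0,th1,n,x=-.037,r=.16):
    H=np.array([.517,-.028]);s=state();p=np.array(s['position']);ps=s['ee_rot'][2]
    print('t',s['time'],p.round(4),'yaw',np.degrees(ps).round(1),'F',np.round(s['contact_force'],1))
    for t in np.linspace(th0,th1,n+1)[1:]:
        f=t-np.radians(11.6);u=np.array([np.cos(f),np.sin(f)]);nn=np.array([u[1],-u[0]])
        d=H+r*u+x*nn-p[:2]
        print('[%.2f,%.2f,0,%.2f]'%(d@[np.cos(ps),np.sin(ps)]/.025,d@[np.sin(ps),-np.cos(ps)]/.025,np.degrees(ps-f)/8),end=',')
    print()
E
python3 -c "
from h import *
door(1.53,1.53,1)
door(1.5,1.15,7)"
```

```text
time: 19.3
position: [0.4988, 0.1411, 0.1874]
ee_rot: [-3.139, 0.002, 1.332]
contact_force: [0.6, 0.0, 0.3]
gripper_width: -0.0002
finger_force: 0.0
time: 20.3
position: [0.4993, 0.1412, 0.0776]
ee_rot: [-3.14, 0.001, 1.331]
contact_force: [0.1, -0.3, 0.7]
gripper_width: 0.0004
finger_force: 0.0
t 20.3 [0.4993 0.1412 0.0776] yaw 76.2 F [ 0.1 -0.3  0.7]
[0.00,0.84,0,0.02],
t 20.3 [0.4993 0.1412 0.0776] yaw 76.2 F [ 0.1 -0.3  0.7]
[0.10,1.36,0,0.59],[0.14,1.68,0,0.95],[0.16,2.01,0,1.31],[0.16,2.34,0,1.67],[0.15,2.67,0,2.03],[0.13,2.99,0,2.39],[0.09,3.32,0,2.74],
```

```bash
python3 -m inch '[[0,0.3,0,0],[0,0.6,0,0],[0,0.84,0,0.02],[0.1,1.36,0,0.59],[0.14,1.68,0,0.95],[0.16,2,0,1.3],[0.16,2.34,0,1.67],[0.15,2.67,0,2.03],[0.13,3,0,2.4],[0.09,3.32,0,2.74]]'
python3 -c "
from h import *
door(1.15,.65,10)"
```

```text
time: 21.3
position: [0.5826, 0.1232, 0.0798]
ee_rot: [3.14, -0.0, 0.945]
contact_force: [-1.4, -0.4, 2.8]
gripper_width: 0.0
finger_force: 1.3
t 21.3 [0.5826 0.1232 0.0798] yaw 54.1 F [-1.4 -0.4  2.8]
[0.02,0.24,0,0.34],[0.07,0.57,0,0.70],[0.11,0.89,0,1.06],[0.13,1.22,0,1.41],[0.13,1.55,0,1.77],[0.11,1.88,0,2.13],[0.08,2.20,0,2.49],[0.03,2.53,0,2.85],[-0.03,2.85,0,3.20],[-0.11,3.17,0,3.56],
```

```bash
python3 -m inch '[[0.02,0.24,0,0.34],[0.07,0.57,0,0.7],[0.11,0.89,0,1.06],[0.13,1.22,0,1.41],[0.13,1.55,0,1.77],[0.11,1.88,0,2.13],[0.08,2.2,0,2.49],[0.03,2.53,0,2.85],[-0.03,2.85,0,3.2],[-0.11,3.17,0,3.56]]'
python3 -m inch '[[0,0,0,0]]'
python3 -c "
from h import *
door(.65,.3,10)
shot('scene','s3.png')"
```

```text
time: 22.3
position: [0.6454, 0.0754, 0.08]
ee_rot: [3.141, -0.002, 0.449]
contact_force: [-1.1, 0.8, 1.6]
gripper_width: 0.0001
finger_force: 1.0
time: 22.4
position: [0.6462, 0.0736, 0.0798]
ee_rot: [3.14, -0.003, 0.448]
contact_force: [-0.8, 0.5, -0.2]
gripper_width: 0.0
finger_force: 0.1
t 22.4 [0.6462 0.0736 0.0798] yaw 25.7 F [-0.8  0.5 -0.2]
[0.03,0.17,0,0.26],[0.07,0.40,0,0.51],[0.10,0.63,0,0.76],[0.13,0.86,0,1.01],[0.14,1.09,0,1.26],[0.15,1.32,0,1.51],[0.15,1.54,0,1.76],[0.14,1.77,0,2.01],[0.12,2.00,0,2.26],[0.10,2.23,0,2.51],
```

View pics/s3.png

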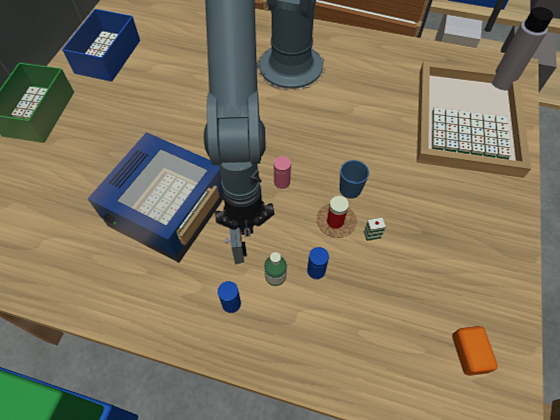

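Door is half closed (edge near (238,252)), bottle (275,268) clear and upright, tray in. Continue.

```bash
python3 -m inch '[[0.03,0.17,0,0.26],[0.07,0.4,0,0.5],[0.1,0.63,0,0.76],[0.13,0.86,0,1],[0.14,1.09,0,1.26],[0.15,1.32,0,1.5],[0.15,1.54,0,1.76],[0.14,1.77,0,2],[0.12,2,0,2.26],[0.1,2.23,0,2.5]]'
python3 -c "
from h import *
door(.3,.12,10)"
```

```text
time: 23.45
position: [0.671, 0.0257, 0.079]
ee_rot: [3.142, -0.001, 0.099]
contact_force: [1.0, 1.3, 2.3]
gripper_width: 0.0001
finger_force: 1.1
t 23.45 [0.671  0.0257 0.079 ] yaw 5.7 F [1.  1.3 2.3]
[0.09,0.17,0,0.14],[0.11,0.29,0,0.27],[0.13,0.41,0,0.39],[0.15,0.52,0,0.52],[0.17,0.64,0,0.65],[0.18,0.76,0,0.78],[0.20,0.87,0,0.91],[0.21,0.99,0,1.04],[0.21,1.11,0,1.17],[0.22,1.23,0,1.30],
```

```bash
python3 -m inch '[[0.05,0.12,0,0.14],[0.08,0.24,0,0.27],[0.1,0.36,0,0.39],[0.12,0.48,0,0.52],[0.14,0.6,0,0.65],[0.16,0.72,0,0.78],[0.17,0.84,0,0.91],[0.18,0.96,0,1.04],[0.19,1.08,0,1.17],[0.2,1.2,0,1.3]]'
python3 -c "
from h import *
door(.12,.0,10)"
```

```text
time: 24.45
position: [0.6782, -0.0035, 0.0788]
ee_rot: [3.141, 0.001, -0.082]
contact_force: [-2.4, 0.7, 5.2]
gripper_width: -0.0
finger_force: 2.4
t 24.45 [ 0.6782 -0.0035  0.0788] yaw -4.7 F [-2.4  0.7  5.2]
[0.07,0.11,0,0.09],[0.09,0.18,0,0.18],[0.10,0.26,0,0.26],[0.12,0.34,0,0.35],[0.13,0.42,0,0.44],[0.14,0.49,0,0.52],[0.15,0.57,0,0.61],[0.17,0.65,0,0.69],[0.18,0.73,0,0.78],[0.18,0.81,0,0.87],
```

```bash
python3 -m inch '[[0.02,0.06,0,0.06],[0.03,0.12,0,0.12],[0.04,0.18,0,0.18],[0.05,0.24,0,0.24],[0.06,0.3,0,0.3],[0.07,0.36,0,0.36],[0.08,0.42,0,0.42],[0.09,0.48,0,0.48],[0.1,0.54,0,0.54],[0.1,0.6,0,0.6]]'
python3 -m inch '[[0,0.05,0,0.06],[0,0.1,0,0.12],[0,0.15,0,0.18],[0,0.2,0,0.24]]'
python3 -c "
from h import *
door(.0,.0,1)"
```

```text
time: 25.45
position: [0.6797, -0.0114, 0.079]
ee_rot: [-3.134, 0.001, -0.161]
contact_force: [-2.4, 8.6, 5.3]
gripper_width: -0.0001
finger_force: 4.2
time: 25.85
position: [0.6803, -0.0127, 0.0795]
ee_rot: [-3.13, -0.001, -0.192]
contact_force: [0.5, 11.2, 4.0]
gripper_width: 0.0
finger_force: 5.0
t 25.85 [ 0.6803 -0.0127  0.0795] yaw -11.0 F [ 0.5 11.2  4. ]
[0.12,0.44,0,0.08],
```

```bash
python3 -m inch '[[0,0.05,0,0.02],[0,0.1,0,0.04],[0,0.15,0,0.06],[0,0.2,0,0.08],[0,0.25,0,0.08]]'
python3 -m inch '[[0,0.05,0,0],[0,0.1,0,0],[0,0.15,0,0],[0,0.2,0,0],[0,0.2,0,0]]'
python3 -c "
from h import *
door(.0,.0,1)"
```

```text
time: 26.35
position: [0.6803, -0.0197, 0.0803]
ee_rot: [-3.131, -0.004, -0.202]
contact_force: [1.3, 4.9, 5.9]
gripper_width: -0.0001
finger_force: 4.1
time: 26.85
position: [0.6801, -0.0236, 0.0803]
ee_rot: [-3.129, -0.005, -0.203]
contact_force: [2.6, 10.9, 4.7]
gripper_width: -0.0003
finger_force: 5.6
t 26.85 [ 0.6801 -0.0236  0.0803] yaw -11.6 F [ 2.6 10.9  4.7]
[0.04,0.00,0,-0.00],
```

Force dropped then rose at the shut position. A slightly firmer press, then back off and check.

```bash
python3 -m inch '[[0,0.08,0,0],[0,0.16,0,0],[0,0.24,0,0],[0,0.24,0,0]]'
python3 -m inch '[[0,-0.5,0,0],[0,-1,0,0],[0,-1.8,-0.3,0],[0,-2,-1.5,0],[0,-2,-3,0],[0,-2,-4.4,0],[0,-2,-5,0],[0,-2,-5,0]]'
python3 -m inch '[[-1,-1,0,0],[-2.5,-2,0,0],[-4,-3,0,0],[-5.5,-4,0,0],[-7,-5,0,0],[-7.5,-6,0,0],[-7.5,-6,0,0],[-7.5,-6,0,0]]'
python3 - <<'E'
from h import *
go(.4,.2,.2)
im,d,W,p=shot('top','t4.png')
m=((W[...,2]>.112)&(W[...,2]<.122)).astype(np.uint8);m[:120]=0;m[290:]=0;m[:,:320]=0;m[:,385:]=0
m=cv2.morphologyEx(m,cv2.MORPH_OPEN,np.ones((3,3),np.uint8))
P=W[m>0][:,:2];c=np.array([.6027,-.1579]);X=np.array([-.201,-.980]);Y=np.array([.98,-.201])
q=np.c_[(P-c)@X,(P-c)@Y]
for a in np.arange(-.12,.12,.03):
    r=q[(q[:,1]>a)&(q[:,1]<a+.03),0]
    if len(r)>5: print(a.round(2),len(r),np.percentile(r,[3,50,97]).round(4))
def circ(n,x,y,z):
    k=W[(abs(W[...,2]-z)<.006)&(np.hypot(W[...,0]-x,W[...,1]-y)<.05)][:,:2].astype(np.float32)
    if len(k)>5: print(n,len(k),cv2.minEnclosingCircle(k))
circ('pot',.517,.257,.089);circ('bottle',.6986,.154,.11);circ('cup',.41,.2726,.08);circ('stack',.526,.351,.06)
E
```

```text
time: 27.25
position: [0.6801, -0.0236, 0.0805]
ee_rot: [-3.122, -0.006, -0.199]
contact_force: [5.7, 16.1, 2.1]
gripper_width: -0.0
finger_force: 11.7
time: 28.05
position: [0.6877, 0.0088, 0.2068]
ee_rot: [-3.14, -0.006, -0.209]
contact_force: [-0.5, -0.5, -0.6]
gripper_width: -0.0002
finger_force: 0.0
time: 28.85
position: [0.532, 0.194, 0.2016]
ee_rot: [3.139, 0.003, -0.207]
contact_force: [-0.0, -0.1, 0.8]
gripper_width: 0.0003
finger_force: 0.0
t 28.85 pos [0.532  0.194  0.2016] rot [179.9   0.2 -11.8] rows [-5.22  0.85  0.06] turn 0 F [-0.  -0.1  0.8] w 0.0003
-0.12 154 [-0.1318 -0.1199 -0.1107]
-0.09 181 [-0.132  -0.1214 -0.1111]
-0.06 182 [-0.1318 -0.1214 -0.1109]
-0.03 174 [-0.1321 -0.122  -0.1115]
0.0 168 [-0.132  -0.1221 -0.1111]
0.03 176 [-0.1319 -0.1217 -0.1112]
0.06 178 [-0.1319 -0.1213 -0.1106]
0.09 49 [-0.1315 -0.1214 -0.1116]
bottle 114 ((0.6977638602256775, 0.15416474640369415), 0.01213518250733614)
```

View pics/t4.png

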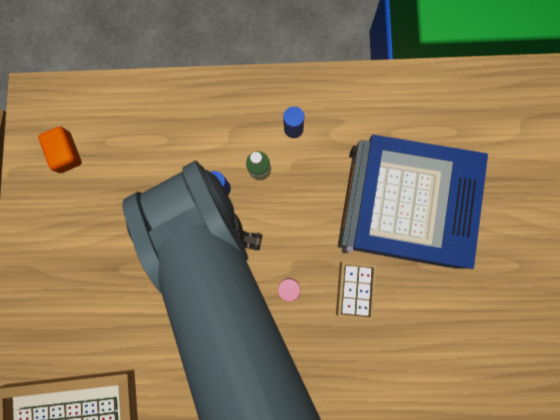

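Door lies flush and parallel on the oven at (355,195), tray inside against the rear, and the bottle and crate haven't moved; the arm now hides the pot, cup and stack, but in the previous picture the pot stood on its coaster, and the arm touches nothing.

```bash
python3 -c "
from rig import *
print(hand_in())"
```

```text
the job is handed in; nothing more can be done
None
```

I handed the job in at about 29 s: the red pot stands upright on the coaster, the tray is home against its stop, and the door is shut flush on its catch; the bottle, crate, cup and stack showed no movement in the last views I had of each.

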